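# Push the red candle out of its mould

### The arm

A 6-joint arm with a two-finger parallel gripper is mounted at the origin on a cart in front of the work surface, level with it; the furniture and walls round the work are solid. World frame = base frame: x ahead of the robot, y to its left, z up, the work surface at z = 0. Lengths are in mm, angles in rad, forces in N, time in s.
With the tool pointing down it reaches from about 275 to 750 mm from the base axis. Payload 10.2 kg.
Tool frame: the origin (TCP) lies midway between the tips of the shut fingers; the grasp point (between the pads) lies 19 mm behind it (ctrl.grip_depth is the distance from the TCP to the grasp point, in mm); z points along the fingers, y is the line along which they close (so a half turn about z gives the same grasp; the last joint's range is limited). The gripper opens to 85 mm and grips with 20 to 120 N. Pads are 22 mm wide; open, the fingers measure 114 mm over their backs; the gripper's body (76 mm by 85 mm) begins 54 mm behind the grasp point. The pads swing forward as they close: fully open they stand 13 mm farther back than shut.
Start: joints at [0.996, 0.313, 1.498, -0, 1.331, -0.223], TCP at [180.922, 492.847, 231.294] pointing down, gripper open.
Joint ranges: [-2.94, 2.94], [-0.97, 2.17], [0.19, 2.56], [-1.23, 4.37], [0.02, 3.11], [-2.88, 2.88]. Speed limits (rad/s): [2.39, 2.39, 3.01, 3.14, 3.14, 3.14].

### API

Orientations are given as [roll, pitch, yaw] about the fixed x, y, z axes, in that order (R = Rz(yaw) Ry(pitch) Rx(roll)).
In Python, from bench import ctrl gives the robot as it stands. Calls block until the motion is done:
- ctrl.move_pose(position, orientation): joint-space move of the TCP to a pose.
- ctrl.move_l(position, rotation=None, max_speed=150, guard=None): straight line of the TCP; rotation=None keeps the orientation; max_speed is the mean speed in mm/s. With guard (N) it stops when the force on the tool has changed by that much, and returns True; else False.
- ctrl.movej(angles): joint-space move.
- ctrl.set_gripper(opening, f_grip=None): opening from 0.0 (shut) to 1.0 (fully open); f_grip is the grip in N (None keeps the last); returns when the fingers have stopped.
- ctrl.sleep(seconds).
- ctrl.inverse_kinematics(position, orientation): joint angles nearest the present ones, or None.
- ctrl.state(): the state.
- ctrl.snapshot(name): name is "side" or "top"; returns the picture (480x640x3 uint8, red, green, blue); there is no depth.
- ctrl.calibration(name): a dict with "intrinsics" (3x3 intrinsics, pixels), "xyz" and "orientation" of the camera in the world. Camera axes: x right, y down, z forward; pixel columns grow to the right and rows downward; lengths in mm; the calibration is good to about 2 mm. A picture is of the moment at which its call begins. calibration takes no time and is no camera call.
A pose or a line that the arm cannot do raises ctrl.PlanningError and nothing moves.
- ctrl.finish_job(): hands the job in; it is judged then, once.
Trained networks look in the newest picture that a camera, given by its name, has taken for a name from the list of things; names that differ only in an ending like _2 or _b are one class to them, and where a whole thing is asked for, a point or a joint stands for the part that bears it (a point fixed in the world has none). Each returns a list of dicts, best first, with "score" (0 to 1); they miss things now and then, are a little off and sometimes report something else, mostly with a low value. They report only what shows in the picture. A call takes as long as a camera call.
- ctrl.masks_of(thing, camera): "pixels" (480x640 bool, what is visible of it) and "centre" ([column, row] in pixels, amid what is visible of it).
The state is a dict: "t": time; "qpos": joint angles; "qvel": joint speeds; "tau": joint torques, N m; "ee_pos": TCP position; "tool_rot": TCP orientation; "force": force on the tool from outside, world axes, zero at the start; "ft_torque": the same for the moment, N m; "finger_gap": opening from 0.0 (shut) to 1.0 (fully open); "finger_force": force on a finger pad.
Only numpy, scipy, OpenCV 4.12 (cv2) and the standard library are available. Lean on these libraries where they do the work, as an engineer would, in place of code of your own. Each camera call takes 0.05 s, during which the arm holds its last target. There are 200 camera calls.

### The job

Two finished candles are still stuck in the clear moulds of the candle rack. Take the wooden push rod out of its blue holder and push the red candle down through its mould until it drops out onto the rack's tray, with the rod pushed home so that its dark collar rests on the mould's mouth; leave the rod standing there and let go. Leave the ivory candle in its mould.

Things in the scene. Friction and masses are not known exactly. Their poses are not given: they have to be found in the camera images.
- push_rod: Loose wooden rod, upright, 121 mm, 70 g. Origin: centre of its lower tip; z up. Shaft diameter 16, from 0 to 65 mm; dark collar diameter 48, 65 to 71 mm; pale handle diameter 24, 71 to 121 mm, gripped from above. At the start it hangs by its collar on a fixed blue holder (diameter 64, height 72, bore 28 mm): lift it straight up by over 65 mm.
- mould_rack: Fixed wooden rack, 96 (x) by 180 mm (y), origin at the centre of its underside, z up. Two clear upright mould tubes, open at both ends, at y = +45 and -45 mm, x = 0: bore 33, outside 39, lower end at z = 70, mouth at z = 125 mm. Below them a tray, cork floor at z = 10, rim at 22 mm. With the rod's collar on the mouth its tip is at z = 60 mm.
- red_candle: Red cylinder, diameter 30, length 40 mm, 30 g; origin at its centre. Starts upright in either mould tube, within 2 mm of the tube's axis, its flat top 12 mm below the mouth. Sprung balls near the tube's lower end (z = 72 mm) hold it: it gives way at a push of 3 to 10 N, then drags until its top has passed the balls, and drops.
- ivory_candle: The candle to leave alone: ivory, else the same as the red one and held the same way, in the other mould tube. Origin at its centre.

How it is judged:
By the outcome, as a careful person would: the job done as asked, in the order asked, and still so for the second after the job is handed in, with the robot touching nothing.
It also fails if it takes over 43 s, if anything falls off the work surface, if the arm or the gripper's body presses on something with over 40 N, if the wrist force passes 120 N, or if a joint passes its speed limit or range.

## Working session

There is one attempt and no reset: what is moved stays moved. The work goes in short steps, each a Python script; the robot and the scene stay as the last script left them, time stands still between calls to the robot, and variables do not carry over. Pictures are saved under pics/ and viewed, at most 10 in all, crops included, and the job is handed in when it is done.

```bash
mkdir -p pics
cat > h.py <<'E'
from bench import ctrl
import numpy as np, cv2
from scipy.spatial.transform import Rotation as R
def cal(n):
    c=ctrl.calibration(n); return np.array(c["intrinsics"]),np.array(c["xyz"]),c["orientation"]
def rot(o):
    o=np.array(o); return o if o.shape==(3,3) else R.from_euler('xyz',o).as_matrix()
def ray(n,p):
    K,C,o=cal(n); return C, rot(o)@np.linalg.inv(K)@np.array([p[0],p[1],1.])
def atz(n,p,z):
    C,d=ray(n,p); return C+d*(z-C[2])/d[2]
def proj(n,X):
    K,C,o=cal(n); q=K@(rot(o).T@(np.array(X)-C)); return q[:2]/q[2]
def save(n,f):
    im=ctrl.snapshot(n); cv2.imwrite(f,im[:,:,::-1]); return im
E
python3 - <<'E'
from h import *
for n in("top","side"):
    save(n,f"pics/{n}0.png"); print(n,ctrl.calibration(n))
    for t in("push_rod","mould_rack","red_candle","ivory_candle"):
        for m in ctrl.masks_of(t,n)[:2]:
            r,c=np.nonzero(m["pixels"]); print(t,round(m["score"],2),np.round(m["centre"]),c.min(),c.max(),r.min(),r.max(),len(r))
print(ctrl.state())
E
```

```text
top {'intrinsics': array([[554.67109283,   0.        , 317.23506573],
       [  0.        , 554.67109283, 236.43528515],
       [  0.        ,   0.        ,   1.        ]]), 'xyz': array([ 302.5778524 ,  -97.04543478, 1019.25921113]), 'orientation': array([-2.97557868,  0.02564884, -1.56786717])}
push_rod 0.97 [398. 215.] 381 407 199 224 568
mould_rack 0.57 [254. 247.] 198 307 215 273 4991
red_candle 0.47 [223. 241.] 214 230 230 245 223
ivory_candle 0.8 [278. 231.] 267 284 225 241 235
side {'intrinsics': array([[469.21068226,   0.        , 317.66712742],
       [  0.        , 469.21068226, 242.45376238],
       [  0.        ,   0.        ,   1.        ]]), 'xyz': array([521.03829579, 646.04616554, 511.70415888]), 'orientation': array([-2.08274752,  0.01068039,  3.05711912])}
push_rod 0.93 [293. 222.] 281 304 200 231 477
mould_rack 0.76 [329. 319.] 293 369 248 373 6548
ivory_candle 0.64 [329. 318.] 293 369 248 373 6619
ivory_candle 0.39 [323. 257.] 316 328 255 259 54
{'t': 0.5, 'qpos': array([ 9.95633741e-01,  3.12920203e-01,  1.49777056e+00, -3.21796384e-05,
        1.33101541e+00, -2.23400680e-01]), 'qvel': array([-0.00061095, -0.00011392, -0.0002935 , -0.00019427, -0.00116807,
       -0.00084149]), 'tau': array([-8.84043584e-04, -4.11929619e+01, -2.59768885e+01, -2.01211733e-04,
        6.81612437e-04, -2.44782080e-05]), 'ee_pos': array([180.89501898, 492.82336727, 231.25724403]), 'tool_rot': array([-3.14147503e+00,  5.33207630e-06,  2.78983839e+00]), 'force': array([-0.15852554, -0.56172031, -0.28271195]), 'ft_torque': array([-0.04018051,  0.01322583, -0.03678651]), 'finger_force': 0.0, 'finger_gap': 1.000675538288761}
```

View pics/top0.png

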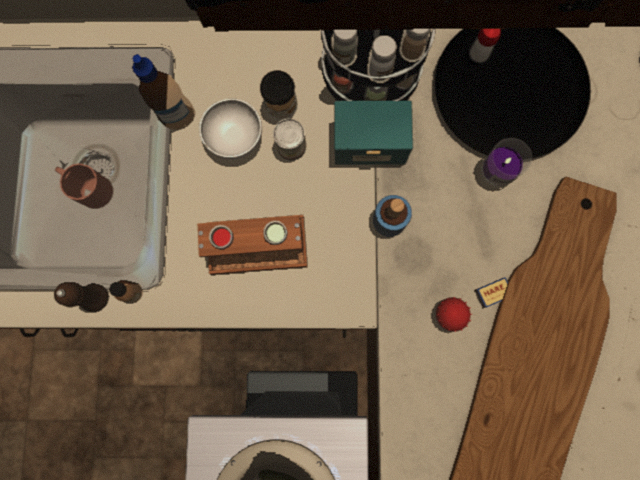

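View pics/side0.png

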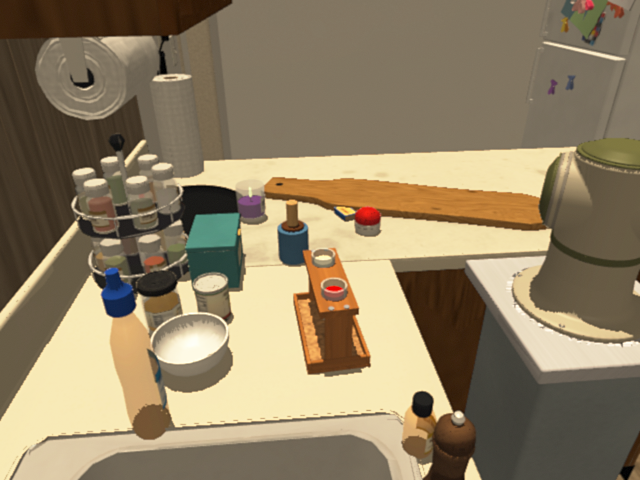

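The top view shows the red candle's mould at about (221,237), the ivory one at (275,232), and the rod's handle top at about (398,206) over the holder. In the side view the red mould is the near one at (334,289). Next I'll refine these with enlarged crops.

Run:
```python
from h import *
t=cv2.imread("pics/top0.png"); s=cv2.imread("pics/side0.png")
f=lambda i,x,y,w,h,k:cv2.resize(i[y:y+h,x:x+w],None,fx=k,fy=k,interpolation=cv2.INTER_CUBIC)
a=f(t,190,205,130,75,6);cv2.imwrite("pics/c1.png",a)
b=np.hstack([f(t,370,185,50,60,8),f(s,275,195,50,60,8)]);cv2.imwrite("pics/c2.png",b)
c=f(s,285,240,95,75,8);cv2.imwrite("pics/c3.png",c)
for n,p,z in(("top",(221,237),125),("top",(275,232),125),("side",(334,289),125),("side",(323,257),125),("top",(398,206),128),("side",(292,204),128)):
    print(n,p,np.round(atz(n,p,z),1))
```

```text
top (221, 237) [451.7  84.4 125. ]
top (275, 232) [459.9  -4.3 125. ]
side (334, 289) [455.3  97.6 125. ]
side (323, 257) [462.6   8.  125. ]
top (398, 206) [ 502.3 -206.   128. ]
side (292, 204) [ 504.5 -193.   128. ]
```

View pics/c1.png

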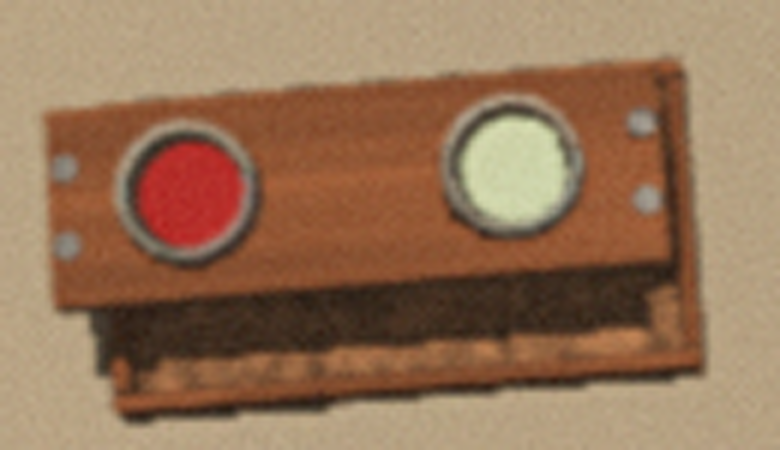

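View pics/c2.png

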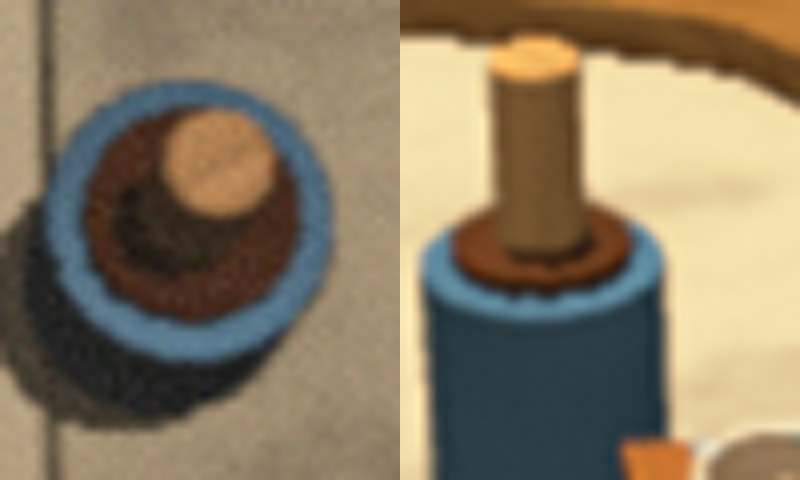

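View pics/c3.png

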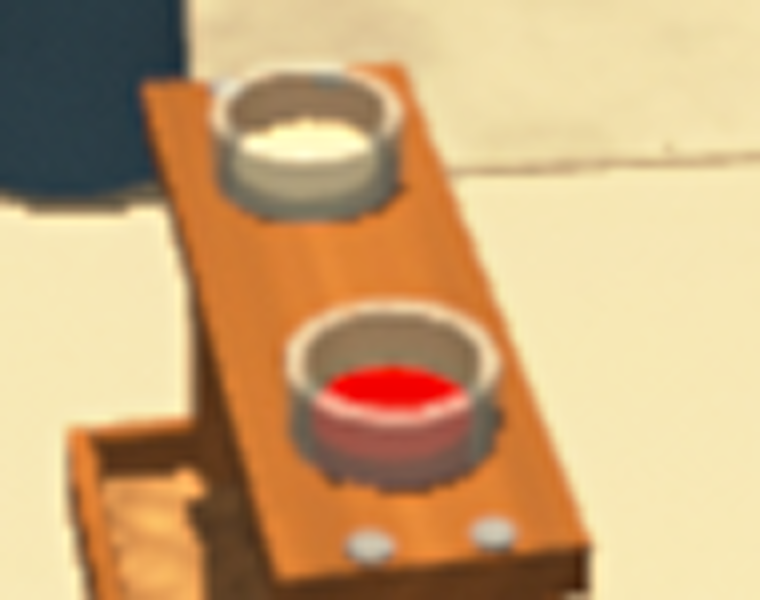

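The crops give these centres:
- **Mouths, top view:** red (220.8,236.6), ivory (274.9,232.1).
- **Mouths, side view:** red (333.6,284.8), ivory (322.9,253.6).
- **Handle top:** (396.9,204.9) in the top view and (291.4,202.0) in the side view.
- **Collar top:** (393.4,210.9) in the top view and (292.3,225.2) in the side view.

Run:
```python
from h import *
def tri(a,b):
    A=np.zeros((3,3));B=np.zeros(3)
    for n,p in(("top",a),("side",b)):
        C,d=ray(n,p);d/=np.linalg.norm(d);P=np.eye(3)-np.outer(d,d);A+=P;B+=P@C
    return np.linalg.solve(A,B)
for k,a,b,z in(("red",(220.75,236.6),(333.6,284.8),125),("ivory",(274.9,232.1),(322.9,253.6),125),("top",(396.9,204.9),(291.4,202.05),128),("collar",(393.4,210.9),(292.3,225.2),78)):
    print(k,np.round(tri(a,b),1),np.round(atz("top",a,z),1),np.round(atz("side",b,z),1))
for yaw in np.arange(-3,3.2,.5):
    r=[ctrl.inverse_kinematics(p,[np.pi,0,yaw]) for p in((502,-204,200),(502,-204,90),(452,87,300),(452,87,140))]
    print(round(yaw,2),[None if q is None else np.round(q[[0,5]],2) for q in r])
```

```text
red [453.5  85.1 123.3] [452.3  84.9 125. ] [454.7  87.1 125. ]
ivory [460.8  -4.2 123.8] [459.7  -4.2 125. ] [461.8  -2.6 125. ]
top [ 504.9 -204.4  126.9] [ 504.1 -204.2  128. ] [ 505.4 -202.4  128. ]
collar [ 505.4 -204.3   75.6] [ 504.8 -204.    78. ] [ 505.5 -199.7   78. ]
-3.0 [array([-0.6 , -2.31]), array([-0.6 , -2.31]), array([-0.07, -1.78]), array([-0.07, -1.78])]
-2.5 [array([-0.6 , -2.81]), array([-0.6 , -2.81]), array([-0.07, -2.28]), array([-0.07, -2.28])]
-2.0 [None, None, array([-0.07, -2.78]), array([-0.07, -2.78])]
-1.5 [array([-0.6 ,  2.47]), array([-0.6 ,  2.47]), None, None]
-1.0 [array([-0.6 ,  1.97]), array([-0.6 ,  1.97]), array([-0.07,  2.51]), array([-0.07,  2.51])]
-0.5 [array([-0.6 ,  1.47]), array([-0.6 ,  1.47]), array([-0.07,  2.01]), array([-0.07,  2.01])]
0.0 [array([-0.6 ,  0.97]), array([-0.6 ,  0.97]), array([-0.07,  1.51]), array([-0.07,  1.51])]
0.5 [array([-0.6 ,  0.47]), array([-0.6 ,  0.47]), array([-0.07,  1.01]), array([-0.07,  1.01])]
1.0 [array([-0.6 , -0.03]), array([-0.6 , -0.03]), array([-0.07,  0.51]), array([-0.07,  0.51])]
1.5 [array([-0.6 , -0.53]), array([-0.6 , -0.53]), array([-0.07,  0.01]), array([-0.07,  0.01])]
2.0 [array([-0.6 , -1.03]), array([-0.6 , -1.03]), array([-0.07, -0.49]), array([-0.07, -0.49])]
2.5 [array([-0.6 , -1.53]), array([-0.6 , -1.53]), array([-0.07, -0.99]), array([-0.07, -0.99])]
3.0 [array([-0.6 , -2.03]), array([-0.6 , -2.03]), array([-0.07, -1.49]), array([-0.07, -1.49])]
```

Run:
```python
from h import *
D=[np.pi,0,0]
ctrl.move_pose([505,-204,200],D)
ctrl.move_l([505,-204,89],max_speed=120,guard=15)
print(ctrl.state()["ee_pos"],ctrl.state()["t"])
ctrl.set_gripper(0.0,60)
s=ctrl.state();print(s["finger_gap"],s["finger_force"],s["force"])
print(ctrl.move_l([505,-204,248],max_speed=120,guard=15))
ctrl.move_l([453.5,85.5,248],max_speed=200)
s=ctrl.state();print(s["finger_gap"],s["finger_force"],s["force"],s["ee_pos"],s["t"])
t=save("top","pics/t1.png");q=save("side","pics/s1.png")
for n in("top","side"):
    for m in ctrl.masks_of("push_rod",n)[:1]: print(n,m["score"],m["centre"],"pred",proj(n,[453.5,85.5,166]),proj(n,[453.5,85.5,231]))
f=lambda i,x,y:cv2.resize(i[y:y+120,x:x+80],None,fx=5,fy=5,interpolation=cv2.INTER_CUBIC)
cv2.imwrite("pics/v1.png",np.hstack([f(t,175,175),f(q,295,200)])[:,:,::-1])
```

```text
[ 505.39475769 -204.19363159   89.73889728] 4.2917
0.2654735946528524 58.632243275642395 [-0.73497793  0.2240572   2.68462733]
False
0.263758733530116 58.68420481681824 [ 0.02135858 -0.09738905 -0.69366976] [453.58092712  84.96320902 247.95122025] 7.975
top 0.6 [213.1, 233.3] pred [215.22844571 231.56594964] [205.97987446 223.79693803]
side 0.96 [333.8, 222.7] pred [334.48231126 260.02997218] [334.81548833 218.67099008]
```

View pics/v1.png

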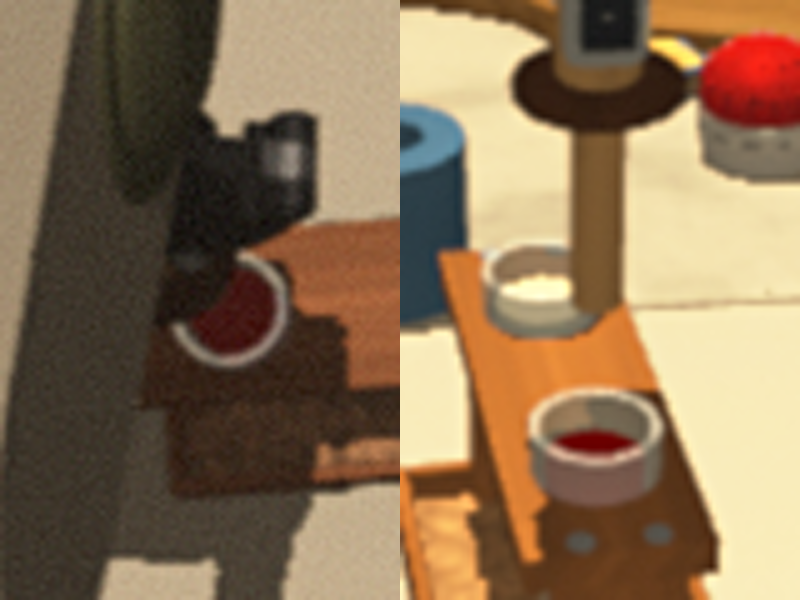

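The rod hangs upright in the gripper. Its tip is at about (334,260) in the side view, as predicted, and clear above the red mould's mouth. Next I push.

Run:
```python
from h import *
x,y=453.5,85.5
g=ctrl.move_l([x,y,204],max_speed=80,guard=8);s=ctrl.state();print(g,s["ee_pos"],s["force"])
if not g:
    for z in (175,150):
        g=ctrl.move_l([x,y,z],max_speed=30,guard=30);s=ctrl.state();print(g,s["ee_pos"],s["force"],s["t"])
        if g: break
    if not g:
        g=ctrl.move_l([x,y,134],max_speed=15,guard=15);s=ctrl.state();print(g,s["ee_pos"],s["force"],s["finger_gap"],s["t"])
t=save("top","pics/t2.png");q=save("side","pics/s2.png")
f=lambda i,x,y:cv2.resize(i[y:y+150,x:x+100],None,fx=4,fy=4,interpolation=cv2.INTER_CUBIC)
cv2.imwrite("pics/v2.png",np.hstack([f(t,175,175),f(q,285,230)])[:,:,::-1])
```

```text
False [453.74037261  85.47536829 204.39523484] [-0.44453091  0.33495865 -0.33575431]
False [453.45307458  85.52518238 174.98101399] [-1.08488534  0.62025353  0.10623958] 9.9917
False [453.55631516  85.50238174 150.08810717] [ 0.32204841  0.54362882 -0.45259282] 10.975
True [453.58627372  85.4975247  142.19936048] [-1.59807827  0.22141559  5.48641926] 0.26759226502904015 11.6167
```

View pics/v2.png

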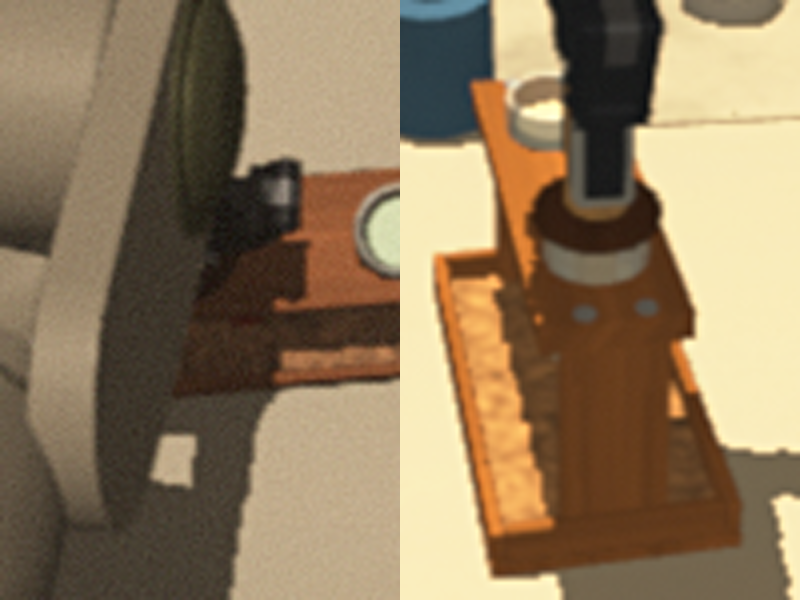

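The collar sits on the red mould's mouth at TCP z 142.2 (142.7 expected). The side view shows it flush at about (595-400, 220) in the crop. Next I release and retreat.

Run:
```python
from h import *
ctrl.set_gripper(1.0)
print(ctrl.move_l([453.5,85.5,250],max_speed=80,guard=8))
ctrl.move_pose([300,-250,300],[np.pi,0,0]);ctrl.sleep(.3)
t=save("top","pics/t3.png");q=save("side","pics/s3.png")
for n in("top","side"):
    for k in("push_rod","red_candle","ivory_candle"):
        for m in ctrl.masks_of(k,n)[:2]: print(n,k,round(m["score"],2),m["centre"])
    print("pred",proj(n,[453.5,85.5,181]),proj(n,[453.5,85.5,131]))
f=lambda i,x,y:cv2.resize(i[y:y+150,x:x+100],None,fx=4,fy=4,interpolation=cv2.INTER_CUBIC)
cv2.imwrite("pics/v3.png",np.hstack([f(t,190,165),f(q,285,230)])[:,:,::-1]);print(ctrl.state()["t"])
```

```text
False
top push_rod 0.67 [222.1, 236.8]
top ivory_candle 0.78 [276.2, 230.0]
pred [213.21705792 229.87633784] [219.66614906 235.29372206]
side push_rod 0.96 [333.4, 279.9]
pred [334.55631792 250.84314454] [334.31586449 280.69186478]
15.9417
```

View pics/v3.png

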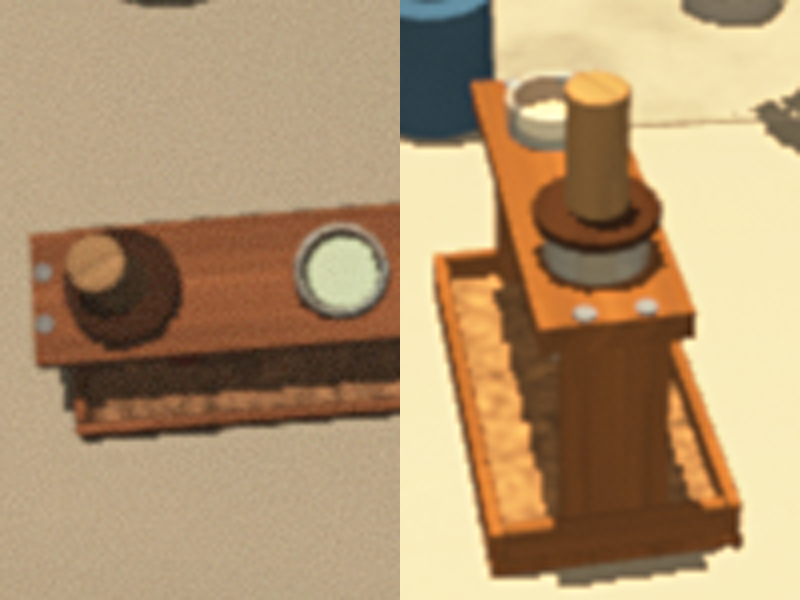

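Run:
```python
from h import *
for n,x,y,w,h in(("t",190,205,130,75),("s",285,240,95,140)):
    for k in("0","3"):
        i=cv2.imread(f"pics/{'top' if n=='t' else 'side'}0.png" if k=="0" else f"pics/{n}3.png")[y:y+h,x:x+w].astype(int)
        m=(i[...,2]>2.8*i[...,1])&(i[...,2]>50); r,c=np.nonzero(m); print(n,k,m.sum(),(c.mean()+x,r.mean()+y) if m.any() else "")
print(proj("top",[453.5-15,85.5,50]),proj("top",[453.5,85.5,50]))
```

```text
t 0 221 (np.float64(221.05882352941177), np.float64(236.73303167420815))
t 3 0 
s 0 60 (np.float64(333.5), np.float64(288.0))
s 3 0 
[228.49623152 251.28532893] [228.74411479 242.91942113]
```

```bash
python3 -c "
from h import *
print(ctrl.finish_job())"
```

```text
the job is handed in; nothing more can be done
None
```

I pushed the red candle out of its mould and left the rod standing with its collar on the mouth and the gripper clear. The ivory candle is still in its mould, and the job was handed in at about 16 s. The rack hides the red candle's landing spot from both cameras, so that it lies on the tray is inferred from the rod being fully home.

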